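# Serve the orange gumball from the desk dispenser

### The arm

A 6-joint arm with a two-finger parallel gripper is mounted at the origin on the work surface. World frame = base frame: x ahead of the robot, y to its left, z up, the work surface at z = 0. Lengths are in m, angles in degrees, forces in N, time in s.
With the tool pointing down it reaches from about 0.4 to 0.825 m from the base axis. Payload 7 kg.
Tool frame: the origin (TCP) lies at the very end of the fingers, on their centre line; the grasp point (between the pads) lies 19 mm behind it (ctrl.grasp_offset is the distance from the TCP to the grasp point, in m); z points along the fingers, y is the line along which they close (so a half turn about z gives the same grasp; the last joint's range is limited). The gripper opens to 88 mm and grips with 3 to 60 N. Pads are 19 mm wide; open, the fingers measure 130 mm over their backs; the gripper's body (78 mm by 193 mm) begins 47 mm behind the grasp point.
Start: joints at [16.507, 20.546, 0.682, 0, -70.136, -16.507], TCP at [0.675, -0, 0.227] pointing down, gripper open.
Joint ranges: [-176.03, 176.03], [-82.01, 121.73], [-58.28, 71.71], [-173.87, 95.51], [-174.79, -0.11], [-173.66, 173.66]. Speed limits (degrees/s): [136.94, 136.94, 172.46, 180, 180, 180].

### API

Orientations are given as [roll, pitch, yaw] about the fixed x, y, z axes, in that order (R = Rz(yaw) Ry(pitch) Rx(roll)).
In Python, from plant import ctrl gives the robot as it stands. The module is installed in compiled form; this text tells all that it offers.
- The arm moves only by the tool jog_arm, never from a script. Its argument "plan" is a list that holds one entry, the list of rows, each a list of 7 numbers: the opening, from 0 (shut) to 1 (fully open), then the shift along the tool's x, y, z in m, then the turn, a rotation vector about the tool's x, y, z in degrees. A call has 1 to 20 rows; each row is the pose to reach, as a shift and turn from the pose commanded when the call began, along the tool's axes at that moment; what a row does not reach only later rows make up. A row lasts 1/8 s, in which the tool goes at most 62.5 mm and 10.7 degrees, less where a joint would pass 70% of its speed; a pose out of reach is approached as far as the arm can. A call with a gripper value outside its range is refused whole. The fingers move at their own pace and stop on an object; the grip force is fixed at half the most. Time passes only in rows, so rows that repeat a pose let the fingers close. It gives the time, the measured TCP pose, the force, the opening and the grip force at its end, in the units of the state.
- ctrl.get_obs(): the state, without advancing time (a new reading comes with each control period).
- ctrl.snapshot(name): name is "scene" or "side" or "wrist"; returns a dict with "image" (420x560x3 uint8, red, green, blue), "vertical_fov" (degrees; the focal length in pixels is half the picture's height over the tangent of half this angle, whatever the lens; pixels are square), "cx", "cy" (the principal point, pixels), "R" (3x3) and "t" (3): a world point X has camera coordinates R X + t; the wrist camera has in their place "T_tool_cam" (4x4, takes a point from camera to tool coordinates, whose origin is the TCP and whose axes are the flange's). Camera axes: x right, y down, z forward; pixel columns grow to the right and rows downward; lengths in m; the calibration is good to about 2 mm. A picture is of the moment at which its call begins: read the wrist's pose just before it. There is no depth.
- ctrl.close_job(): hands the job in; it is judged then, once.
The state is a dict: "clock": time; "joint_pos": joint angles; "qvel": joint speeds; "tau": joint torques, N m; "tool_pos": TCP position; "orientation": TCP orientation; "force": force on the tool from outside, world axes, zero at the start; "moment": the same for the moment, N m; "opening": finger opening in m; "gripper_force": force on a finger pad.
Only numpy, scipy, OpenCV 4.12 (cv2) and the standard library are available. Lean on these libraries where they do the work, as an engineer would, in place of code of your own. Each camera call takes 0.05 s, during which the arm holds its last target. There are 200 camera calls.

### The job

Press down the green paddle on the orange gumball's side of the desk dispenser, so that the other end of that rocking lever lifts the pink gate and the orange gumball rolls into the tray; then let the paddle come back up so that the gate shuts. Use only pushing on the paddle with the fingers: do not touch the gumballs or the gates. Leave the blue gumball waiting behind its shut gate, and do not disturb the mouse, the mug or the microphone.

Things in the scene. Friction and masses are not known exactly. Their poses are not given: they have to be found in the camera images.
- dispenser: Gumball dispenser fixed to the desk, white and grey, base 250 x 170 mm, turned up to 0.45 rad either way. Origin: on the desk under its middle; x runs from the tray (front, -x, towards the robot) to the 98 mm back wall, y to its left. Two open-topped lanes, 32 mm wide, centred at y = +19 (left) and -19 mm (right), slope down to the tray. Highest part, the gates' crossbars: 118 mm, raised 150 mm.
- tray (a point): Centre of the grey tray floor, 82 mm in front (-x) of the dispenser's origin and 14 mm above the desk. The tray is inside about 80 x 84 mm, its walls 36 mm tall; both lanes empty into it.
- paddle_left_top (a point): Centre of the top of the left lever's green paddle (34 x 34 mm, 8 mm thick), at the lever's front end; at rest in the dispenser's frame x = -90, y = +63, z = 107 mm, its front edge tilted 0.2 rad upwards. Press here, down: at the stop it has sunk by about 38 mm and moved under 10 mm sideways along the lever. It moves with the lever.
- paddle_right_top (a point): The same for the right lever's green paddle, at y = -63 mm in the dispenser's frame.
- rocker_left: The left rocking lever as one part: green paddle in front, dark bar, crossbar and pink gate at the rear. Origin: on its axle, in the dispenser's frame x = 0, y = +60, z = 85 mm; its axes are the dispenser's when at rest.
- rocker_right: The same on the right, at y = -60 mm.
- lever_left (a joint): Left rocking lever, dark, along x beside the left lane at y = +60 mm, on an axle at x = 0, z = 85 mm; works the left gate only. Angle, rad: 0 at rest (paddle up, gate shut), grows as the paddle is pressed, stop at 0.42; the ball passes under the gate from about 0.3. A spring pushes the paddle up, 2 N at rest to 5 N fully down; let go, it returns to 0.
- lever_right (a joint): The same for the right rocking lever, at y = -60 mm; it works the right lane's gate only.
- gate_left (a point): Middle of the lower edge of the left lane's gate: a pink plate, 28 mm wide and 40 mm tall, that hangs across the lane from a dark crossbar on the rear end of the left lever, 70 mm behind the axle. The crossbar counts as part of the gate.
- gate_right (a point): The same for the right lane.
- orange_gumball: Orange ball, 26 mm across, 12 g; origin at its centre. At the start it rests behind (on the +x side of) the shut gate of one lane, left or right by chance, 87 mm behind the dispenser's origin. With the gate held up it takes about half a second to roll into the tray.
- blue_gumball: Blue ball of the same size behind the gate of the other lane; it stays there.
- mouse: Loose grey computer mouse, 115 x 60 x 36 mm, standing to the right of the dispenser. Origin: centre of its underside.
- mug: Loose blue mug, 80 mm across, 90 mm tall, with a handle, to the left and nearer the robot. Origin: centre of its underside.
- microphone: Loose black desk microphone on a round foot 90 mm across, 172 mm tall, to the left of the dispenser. Origin: centre of its underside.

How it is judged (in metres and radians):
On the way, in this order (a step that is already met when the one before it is completed fails the run):
1. the fingers press the paddle on the orange gumball's side down far enough to lift its gate (lever past 0.25 rad) (((y of blue_gumball in the frame of dispenser below 0 m and (value of joint lever_left above 0.25 rad and contact force between the fingers and rocker_left above 0.5 N)) or (y of blue_gumball in the frame of dispenser above 0 m and (value of joint lever_right above 0.25 rad and contact force between the fingers and rocker_right above 0.5 N)))), for 0.1 s.
2. the orange gumball has rolled into the tray (x of orange_gumball in the frame of dispenser between -0.13 and -0.045 m and y of orange_gumball in the frame of dispenser between -0.045 and 0.045 m and z of orange_gumball in the frame of dispenser below 0.045 m), for 0.1 s.
At the end, for the whole second after the job is handed in: The orange gumball lies still in the tray (within its walls, under 50 mm/s), both levers are back up within 0.03 rad of rest so both gates are shut, the blue gumball is within 15 mm of where it waited behind its gate, and the mouse, mug and microphone are within 20 mm of where they stood (all of step 2 and linear speed of orange_gumball below 0.05 m/s and value of joint each of lever_left, lever_right below 0.03 rad and x of blue_gumball in the frame of dispenser above 0.07 m and distance of blue_gumball from where it was at the start of the episode below 0.015 m and distance of each of mouse, mug, microphone from where it was at the start of the episode below 0.02 m); the robot touches nothing.
It fails at once if the robot touches a gumball (over 0.3 N) (contact force between any of the fingers, the arm and orange_gumball above 0.3 N or contact force between any of the fingers, the arm and blue_gumball above 0.3 N).
It fails at once if the robot touches a gate (over 1 N) instead of pressing the paddle (contact force between any of the fingers, the arm and crossbar_left above 1 N or contact force between any of the fingers, the arm and gate_plate_left above 1 N or contact force between any of the fingers, the arm and crossbar_right above 1 N or contact force between any of the fingers, the arm and gate_plate_right above 1 N).
It fails at once if the blue gumball's lever is pressed beyond 0.12 rad ((y of blue_gumball in the frame of dispenser below 0 m and value of joint lever_right above 0.12 rad) or (y of blue_gumball in the frame of dispenser above 0 m and value of joint lever_left above 0.12 rad)).
It fails at once if the blue gumball moves more than 15 mm (distance of blue_gumball from where it was at the start of the episode above 0.015 m).
It fails at once if the mouse, mug or microphone is moved more than 20 mm or tipped (distance of any of mouse, mug, microphone from where it was at the start of the episode above 0.02 m or angle between any of mouse, mug, microphone's own z axis and vertical above 0.35 rad).
It also fails if it takes over 32 s, if anything falls off the work surface, if the arm or the gripper's body presses on something with over 40 N, if the wrist force passes 120 N, or if a joint passes its speed limit or range.

## Working session

There is one attempt and no reset: what is moved stays moved. The work goes in short steps, Python scripts to look and compute and a tool call to move; the robot and the scene stay as the last step left them, time stands still between calls to the robot, and variables do not carry over. Pictures are saved under pics/ and viewed, at most 10 in all, crops included, and the job is handed in when it is done.

Besides the shell and the picture viewer there is one more tool, called after "Request:" as name([rows], argument=value, ...), one row to a line, values as JSON. jog_arm: Moves the arm, as the interface text tells. Its arguments: {"type":"object","properties":{"plan":{"type":"array","items":{"type":"array","items":{"type":"array","items":{"type":"number"}}}}},"required":["plan"]}

```bash
mkdir -p pics; cat > h.py <<'E'
import numpy as np, cv2
from plant import ctrl
def f(s): return 210/np.tan(np.radians(s["vertical_fov"]/2))
def ray(s,u,v):
    d=np.array([(u-s["cx"])/f(s),(v-s["cy"])/f(s),1]); R=np.array(s["R"]); t=np.array(s["t"])
    return -R.T@t, R.T@d
def onz(s,u,v,z):
    o,d=ray(s,u,v); return o+d*(z-o[2])/d[2]
E
python3 - <<'E'
from h import *
import pickle
S={n:ctrl.snapshot(n) for n in("scene","side")}
pickle.dump(S,open("s.pkl","wb"))
for n in S:
    cv2.imwrite(f"pics/{n}.png",S[n]["image"][...,::-1])
    im=cv2.cvtColor(S[n]["image"],cv2.COLOR_RGB2HSV)
    for c,lo,hi in(("green",(40,80,50),(85,255,255)),("orange",(5,150,120),(20,255,255)),("pink",(140,60,80),(175,255,255)),("blue",(100,120,60),(125,255,255))):
        k,l,st,ce=cv2.connectedComponentsWithStats(cv2.inRange(im,lo,hi))
        print(n,c,[(st[i].tolist(),ce[i].round(1).tolist()) for i in range(1,k) if st[i,4]>25])
print({k:v for k,v in ctrl.get_obs().items() if k in("clock","tool_pos","orientation","force")})
E
```

```text
scene green [([285, 181, 12, 16, 138], [289.7, 187.8]), ([324, 197, 19, 19, 237], [333.1, 205.5]), ([25, 271, 32, 11, 287], [40.9, 275.9]), ([0, 279, 23, 11, 211], [10.7, 284.3]), ([108, 305, 33, 12, 304], [123.9, 310.4]), ([72, 314, 34, 11, 305], [88.9, 319.4])]
scene orange [([493, 14, 20, 14, 163], [502.4, 19.8]), ([265, 247, 9, 10, 68], [268.8, 251.1]), ([465, 330, 52, 41, 1284], [488.1, 349.8])]
scene pink [([397, 237, 23, 14, 78], [406.3, 245.5]), ([267, 239, 10, 12, 69], [271.6, 243.8]), ([281, 245, 11, 12, 76], [286.3, 250.3]), ([48, 275, 101, 29, 1001], [97.9, 288.9]), ([13, 300, 35, 13, 342], [29.4, 306.0]), ([0, 310, 12, 11, 109], [4.6, 314.9])]
scene blue [([514, 0, 13, 27, 151], [519.3, 10.7]), ([525, 0, 35, 33, 898], [545.2, 16.4]), ([373, 171, 44, 42, 1187], [391.5, 190.9]), ([279, 253, 10, 10, 75], [283.2, 257.6]), ([86, 275, 31, 8, 160], [100.5, 278.6]), ([51, 283, 33, 9, 197], [66.5, 287.1]), ([16, 290, 33, 11, 218], [31.8, 295.3]), ([0, 299, 14, 11, 97], [5.6, 304.0])]
side green [([294, 110, 12, 28, 164], [299.2, 123.5]), ([250, 139, 14, 24, 156], [256.7, 150.6]), ([304, 210, 19, 11, 136], [313.0, 215.1]), ([269, 231, 18, 12, 133], [277.6, 236.4])]
side orange [([65, 306, 52, 38, 1116], [91.6, 327.3])]
side pink [([399, 17, 32, 33, 383], [414.9, 32.8]), ([272, 144, 13, 22, 90], [278.8, 155.8]), ([255, 194, 9, 13, 93], [259.4, 200.1]), ([244, 199, 10, 14, 92], [248.8, 206.0]), ([195, 263, 24, 11, 63], [207.8, 269.7])]
side blue [([0, 0, 237, 346, 33143], [93.8, 135.8]), ([264, 10, 132, 105, 4793], [330.0, 58.4]), ([282, 109, 11, 10, 46], [287.1, 112.9]), ([240, 126, 12, 5, 29], [245.0, 128.3]), ([280, 138, 14, 18, 84], [286.0, 147.8]), ([279, 283, 37, 59, 1803], [296.7, 309.9])]
{'clock': 0.1, 'tool_pos': array([ 6.74555631e-01, -4.96218438e-05,  2.25712602e-01]), 'orientation': array([ 1.79913858e+02, -8.83211957e-03, -9.00087561e+01]), 'force': array([ 0.2326344 , -0.55594333,  0.51812666])}
```

View pics/scene.png

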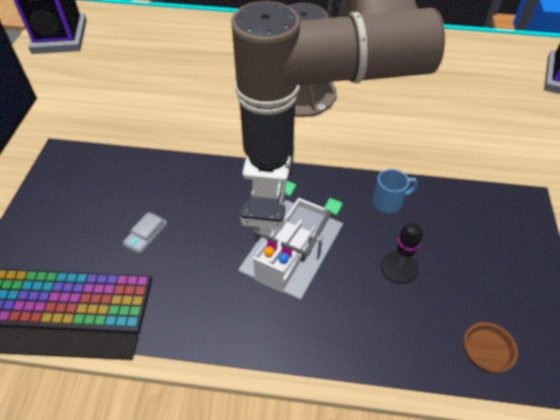

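View pics/side.png

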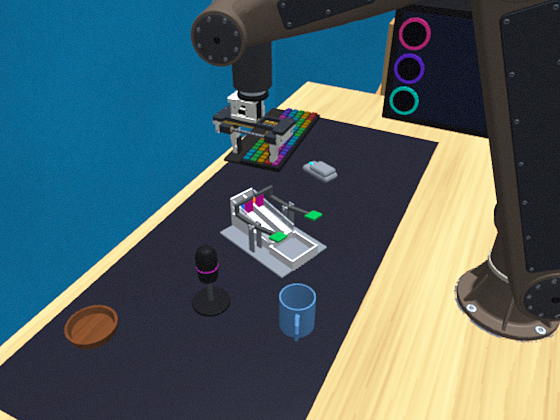

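The scene picture shows the orange ball at (269,251) in the lane on the robot's right, with the blue ball at (283,258) on its left. The right paddle is at (290,188), partly hidden by the gripper, and the left paddle is at (333,205). In the side picture the right paddle is at (313,215) and the left at (278,236). The mug and microphone are well to the left.

```bash
python3 - <<'E'
from h import *
import pickle
S=pickle.load(open("s.pkl","rb")); a,b=S["scene"],S["side"]
def tri(p,q):
    A=[];y=[]
    for s,(u,v) in((a,p),(b,q)):
        o,d=ray(s,u,v); d/=np.linalg.norm(d); P=np.eye(3)-np.outer(d,d); A.append(P); y.append(P@o)
    x=np.linalg.lstsq(np.vstack(A),np.hstack(y),rcond=None)[0]; return x.round(4)
L=tri((333.1,205.5),(277.6,236.4)); print("L tri",L)
pl=[onz(a,333.1,205.5,.107),onz(b,277.6,236.4,.107)]; pr=[onz(a,289.7,187.8,.107),onz(b,313,215.1,.107)]
print("L",pl,"R",pr)
Lm=np.mean(pl,0); R=pr[1]
print("dist",np.linalg.norm((Lm-R)[:2]),"yaw",np.degrees(np.arctan2(*(-(Lm-R)[[0]]),(Lm-R)[1])))
zb=.075
o=onz(a,268.8,251.1,zb);bl=onz(a,283.2,257.6,zb);print("orange",o,"blue",bl)
print("mouse",onz(a,146,231,.03),"mug",onz(a,391,190,.05),"mic",onz(a,402,265,0))
E
```

```text
L tri [0.5421 0.1345 0.1052]
L [array([0.54352149, 0.13450092, 0.107     ]), array([0.54110804, 0.13641593, 0.107     ])] R [array([0.50177335, 0.02382924, 0.107     ]), array([0.49742621, 0.01875501, 0.107     ])]
dist 0.1250386731731462 yaw -21.038636798900683
orange [ 0.67382959 -0.00379965  0.075     ] blue [0.68713067 0.03172739 0.075     ]
mouse [ 0.62605486 -0.32212749  0.03      ] mug [0.42433401 0.28388941 0.05      ] mic [0.62140181 0.31914272 0.        ]
```

Request:
jog_arm([
  [[0, -0.002, 0.02, 0, 0, 0, -8], [0, -0.004, 0.04, 0, 0, 0, -16], [0, -0.006, 0.06, 0, 0, 0, -24], [0, -0.008, 0.08, 0, 0, 0, -32], [0, -0.01, 0.1, 0, 0, 0, -40], [0, -0.012, 0.12, 0, 0, 0, -48], [0, -0.014, 0.14, 0, 0, 0, -56], [0, -0.016, 0.16, 0, 0, 0, -63], [0, -0.018, 0.177, 0, 0, 0, -69], [0, -0.018, 0.177, 0, 0, 0, -69], [0, -0.018, 0.177, 0, 0, 0, -69]],
])

```text
clock: 1.48
tool_pos: [0.4984, 0.018, 0.2266]
orientation: [-180.0, -0.0, -21.1]
force: [-0.7, -0.2, 0.1]
opening: 0.0003
gripper_force: 0.0
```

```bash
python3 - <<'E'
from h import *
o=ctrl.get_obs(); print(o["clock"],o["tool_pos"],o["orientation"],o["opening"],o["force"])
s=ctrl.snapshot("wrist"); cv2.imwrite("pics/w1.png",s["image"][...,::-1])
from scipy.spatial.transform import Rotation as Ro
R=Ro.from_euler("xyz",o["orientation"],degrees=True).as_matrix()
T=np.eye(4);T[:3,:3]=R;T[:3,3]=o["tool_pos"]; W=T@np.array(s["T_tool_cam"]); I=np.linalg.inv(W)
s["R"],s["t"]=I[:3,:3],I[:3,3]
im=cv2.cvtColor(s["image"],cv2.COLOR_RGB2HSV)
k,l,st,ce=cv2.connectedComponentsWithStats(cv2.inRange(im,(40,80,50),(85,255,255)))
for i in range(1,k):
    if st[i,4]>150: print(st[i],ce[i],onz(s,*ce[i],.107))
p=I@np.array([*o["tool_pos"],1]); print("tcp px",p[:2]/p[2]*f(s)+[s["cx"],s["cy"]])
E
```

```text
1.475 [0.49837537 0.01801716 0.22662023] [-1.79997570e+02 -1.46161313e-02 -2.10933764e+01] 0.0002978992149722299 [-0.69481244 -0.20251569  0.10937655]
[ 120  189   40   38 1348] [139.20326409 208.18545994] [0.54265435 0.13232687 0.107     ]
[ 256  188   37   36 1283] [274.18628215 205.98051442] [0.49954514 0.01466308 0.107     ]
tcp px [270.8468563  269.64033683]
```

The wrist camera puts the right paddle within 4 mm of the tool. I'll correct for that and press.

Request:
jog_arm([
  [[0, 0.002, 0.003, 0.025, 0, 0, 0], [0, 0.002, 0.003, 0.05, 0, 0, 0], [0, 0.002, 0.003, 0.075, 0, 0, 0], [0, 0.002, 0.003, 0.095, 0, 0, 0], [0, 0.002, 0.003, 0.105, 0, 0, 0], [0, 0.002, 0.003, 0.113, 0, 0, 0], [0, 0.002, 0.003, 0.121, 0, 0, 0], [0, 0.002, 0.003, 0.129, 0, 0, 0], [0, 0.002, 0.003, 0.137, 0, 0, 0], [0, 0.002, 0.003, 0.145, 0, 0, 0], [0, 0.002, 0.003, 0.152, 0, 0, 0], [0, 0.002, 0.003, 0.152, 0, 0, 0], [0, 0.002, 0.003, 0.152, 0, 0, 0], [0, 0.002, 0.003, 0.152, 0, 0, 0], [0, 0.002, 0.003, 0.152, 0, 0, 0], [0, 0.002, 0.003, 0.152, 0, 0, 0], [0, 0.002, 0.003, 0.152, 0, 0, 0], [0, 0.002, 0.003, 0.152, 0, 0, 0]],
])

```text
clock: 3.78
tool_pos: [0.4991, 0.0146, 0.0747]
orientation: [-180.0, -0.0, -21.0]
force: [2.6, -1.6, 5.1]
opening: 0.0005
gripper_force: 2.3
```

```bash
python3 - <<'E'
from h import *
o=ctrl.get_obs(); print(o["clock"],o["tool_pos"],o["force"])
s=ctrl.snapshot("scene"); cv2.imwrite("pics/p.png",cv2.resize(s["image"][140:320,180:420,::-1],None,fx=3,fy=3))
E
```

```text
3.775 [0.49912906 0.01457119 0.07472881] [ 2.59959727 -1.57684339  5.08913431]
```

View pics/p.png

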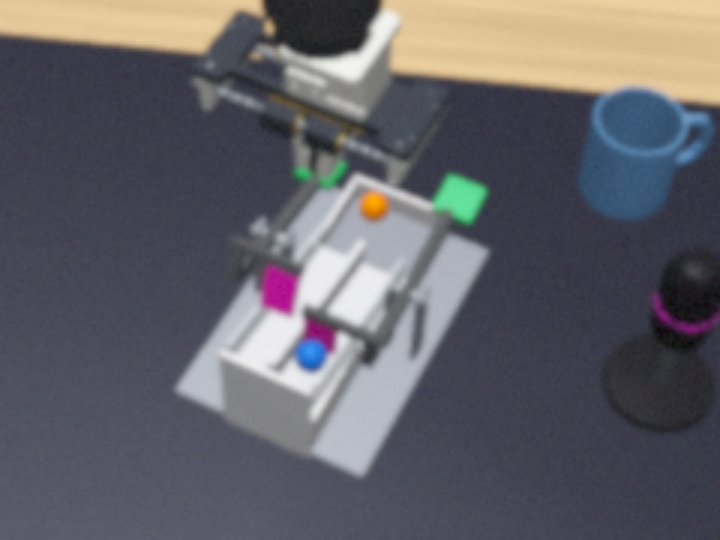

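The right paddle is down and its gate raised. The orange ball is in the tray at crop (374,206), and the blue ball still waits behind its gate at (312,353). Next I release the paddle by raising the tool.

Request:
jog_arm([
  [[0, 0, 0, -0.008, 0, 0, 0], [0, 0, 0, -0.016, 0, 0, 0], [0, 0, 0, -0.024, 0, 0, 0], [0, 0, 0, -0.032, 0, 0, 0], [0, 0, 0, -0.04, 0, 0, 0], [0, 0, 0, -0.055, 0, 0, 0], [0, 0, 0, -0.075, 0, 0, 0], [0, 0, 0, -0.1, 0, 0, 0], [0, 0, 0, -0.125, 0, 0, 0], [0, 0, 0, -0.15, 0, 0, 0], [0, 0, 0, -0.15, 0, 0, 0], [0, 0, 0, -0.15, 0, 0, 0], [0, 0, 0, -0.15, 0, 0, 0], [0, 0, 0, -0.15, 0, 0, 0], [0, 0, 0, -0.15, 0, 0, 0], [0, 0, 0, -0.15, 0, 0, 0]],
])

```text
clock: 5.82
tool_pos: [0.4987, 0.0144, 0.2244]
orientation: [180.0, 0.0, -21.0]
force: [0.3, -0.4, -0.1]
opening: 0.0005
gripper_force: 0.0
```

```bash
python3 - <<'E'
from h import *
s=ctrl.snapshot("scene"); cv2.imwrite("pics/q.png",cv2.resize(s["image"][140:320,180:420,::-1],None,fx=3,fy=3))
E
```

```text
(no output)
```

View pics/q.png

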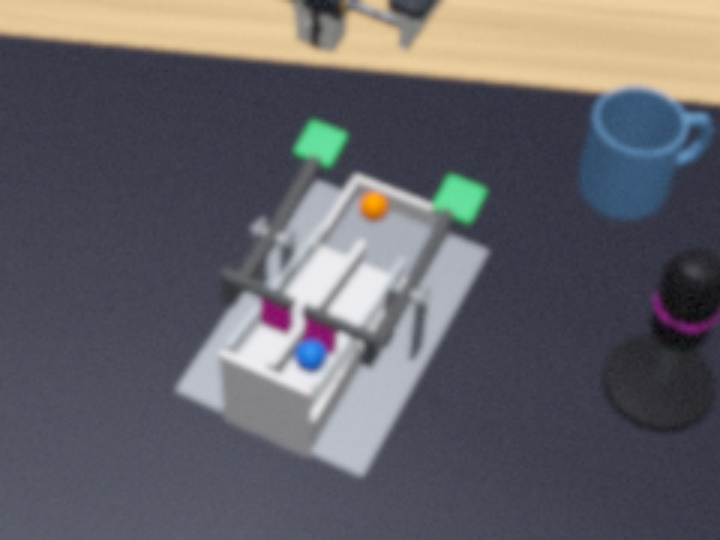

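Both paddles are up and both gates shut. The orange ball lies still in the tray at (374,206) and the blue ball is unmoved at (312,353).

```bash
python3 -c "
from plant import ctrl
print(ctrl.close_job())"
```

```text
the job is handed in; nothing more can be done
None
```

I pressed the right paddle and let it back up: the orange gumball is in the tray, both gates are shut, and the blue gumball, mug and microphone looked unmoved (the mouse was outside the last picture); the job is handed in, but no verdict was returned.

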